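# Tip a tote of cells out over the stop bar

## Robot

A 6-joint arm with a two-finger parallel gripper is mounted at the origin on a cart in front of the work surface, level with it; the furniture and walls round the work are solid. World frame = base frame: x ahead of the robot, y to its left, z up, the work surface at z = 0. Lengths are in m, angles in rad, forces in N, time in s.
With the tool pointing down it reaches from about 0.4 to 0.825 m from the base axis. Payload 7 kg.
Tool frame: the origin (TCP) lies on the centre line of the jaws, within the pads' length; the fingertips stand tip_reach ahead of it and the grasp point (between the pads) is the TCP (tip_reach is the distance from the TCP to the fingertips, in m); z points along the fingers, y is the line along which they close (so a half turn about z gives the same grasp; the last joint's range is limited). The gripper opens to 88 mm and grips with 3 to 60 N. Pads are 19 mm wide; open, the fingers measure 130 mm over their backs; the gripper's body (78 mm by 193 mm) begins 47 mm behind the grasp point.
Start: joints at [-0.997, 0.359, 0.012, 0, -1.224, -0.288], TCP at [0.19, -0.648, 0.21] pointing down, gripper open.
Joint ranges: [-3.07, 3.07], [-1.43, 2.12], [-1.02, 1.25], [-3.03, 1.67], [-3.05, -0], [-3.03, 3.03]. Speed limits (rad/s): [2.39, 2.39, 3.01, 3.14, 3.14, 3.14].

## Interface

Orientations are given as [roll, pitch, yaw] about the fixed x, y, z axes, in that order (R = Rz(yaw) Ry(pitch) Rx(roll)).
In Python, from station import get_state, grab_frame, calibration, job_done, find_in, mark_of, tip_reach gives the robot as it stands.
- The arm moves only by the shell command python3 -m handwheel 'ROWS' [OPENING] [FORCE]. ROWS is JSON, a list of rows, each an object with "delta_pos": the shift along the world's x, y, z in units of 30 mm (1.0 is 30 mm), a list of three; "dr": the turn, a rotation vector about the world's x, y, z in degrees, a list of three. In form: [{"delta_pos": [tx, ty, tz], "dr": [rx, ry, rz]}, ...]. A call has 1 to 10 rows; each row shifts and turns the commanded pose from where the row before left it; what a row does not reach is not made up. A row lasts 1/10 s, in which the tool goes at most 50 mm and 8.59 degrees, less where a joint would pass 70% of its speed; a pose out of reach is approached as far as the arm can. A call is refused whole if a number of a shift passes 1 or a number of a turn 8.59, either way. A call with a gripper value outside its range is refused whole. OPENING is the closure, from -1 (fully open) to 1 (shut), set as the call begins (- or left out, the last holds). The fingers move at their own pace and stop on an object; FORCE is the grip in N (left out, the last holds). Time passes only in rows, so rows that do not move let the fingers close. It gives the time, the measured TCP pose, the force, the opening and the grip force at its end, in the units of the state.
- get_state(): the state, without advancing time (a new reading comes with each control period).
- grab_frame(name): name is "scene" or "side" or "wrist"; returns the picture (480x640x3 uint8, red, green, blue); there is no depth.
- calibration(name): a dict with "fx", "fy", "cx", "cy" (pixels), "k1" (the pictures are not rectified: a ray, as slopes to the right and down, at radius r is drawn at 1 + k1 r^2 times it, then the intrinsics apply), "extrinsics" (4x4, takes a point from world to camera coordinates). Camera axes: x right, y down, z forward; pixel columns grow to the right and rows downward; lengths in m; the calibration is good to about 2 mm. A picture is of the moment at which its call begins: read the wrist's pose just before it. calibration takes no time and is no camera call; for the wrist camera it gives the pose at the moment of the call.
- job_done(): hands the job in; it is judged then, once.
Trained networks look in the newest picture that a camera, given by its name, has taken for a name from the list of things; names that differ only in an ending like _2 or _b are one class to them, and where a whole thing is asked for, a point or a joint stands for the part that bears it (a point fixed in the world has none). Each returns a list of dicts, best first, with "conf" (0 to 1); they miss things now and then, are a little off and sometimes report something else, mostly with a low value. They report only what shows in the picture. A call takes as long as a camera call.
- find_in(camera, query): "location" ([column, row] in pixels, amid what is visible of it).
- mark_of(camera, query): "location" ([column, row] in pixels: a listed point, or the origin of a listed thing).
The state is a dict: "t": time; "q": joint angles; "qd": joint speeds; "joint_efforts": joint torques, N m; "eef_pos": TCP position; "ee_rot": TCP orientation; "force": force on the tool from outside, world axes, zero at the start; "moment": the same for the moment, N m; "width": finger opening in m; "gripper_force": force on a finger pad.
Only numpy, scipy, OpenCV 4.12 (cv2) and the standard library are available. Lean on these libraries where they do the work, as an engineer would, in place of code of your own. Each camera call takes 0.05 s, during which the arm holds its last target. There are 200 camera calls.

## Task

Take the hand file out of the sorting tray and lay it flat on the bench, so that no cell can land on its steel. Then bring the tote with the five cells up to the stop bar and tip it forward over the bar, its foot staying down at the bar rather than being lifted and poured, until all the cells have rolled into the tray. Finally stand the empty tote back upright on the bench on its own side of the bar, and leave everything else where it is.

Things in the scene. Friction and masses are not known exactly. Their poses are not given: they have to be found in the camera images.
- tip_station: tip-out station bolted to the bench: round steel stop bar, shallow aluminium tray beyond it. Origin: on the bench under the bar's middle; +x is the tipping direction, from the bay over the bar into the tray; +y along the bar. Bay (x < 0): open bench between dark steel cheeks 30 mm high, inner faces at y = +-58 mm from x = 12 to -50 mm, flared wider from there to x = -73 mm (y = +-70 mm).
- stop_bar (a point): middle of the stop bar's axis, 11 mm above the bench; axes as the station's. The bar is 10 mm thick, its top 16 mm above the bench.
- tray_mid (a point): middle of the tray floor, at x = 110 mm in the station's frame; floor top 7 mm above the bench. Inside, the tray runs from x = 7 to 211 mm and y = -61 to 61 mm of the station; walls 24 mm high (27 mm with rolled rim). Behind the tray stands a welder 0.37 m tall, its foot plate from world x = 0.70; beyond the tray's far end the bench is free from world x = 0.38 to 0.69, as far as y = -0.46.
- cell_tote: grey tote with the cells (an identical empty one stands near). Origin: middle of its base's underside; +x its pouring side, z up. Base 72 (x) by 90 mm (y); walls 4 mm; rear and sides 72 mm high. Front wall slants out 30 degrees from vertical, from the foot edge up to a lip at x = 67, z = 53 mm. Tote about 0.26 kg, five cells 0.35 kg.
- cell_tote_tab (a point): grip point of the cell tote's tab, at x = -48, z = 90 mm of the tote. The tab is a flat plate 8 mm thick, 56 mm wide (y), that rises from the rear rim leaning back 35 degrees from vertical, away from the pouring side; it runs 24 mm down and 20 mm up the slope from this point (top end at x = -60, z = 108 mm).
- cell_tote_foot (a point): middle of the cell tote's front foot edge: x = 36, z = 0 mm of the tote. Square to the bar, the slanted front touches it with this edge 12 mm before the bar's axis. Turned about the bar's axis the tote lies on its slanted front, lip on the tray floor, at about 70 degrees of tilt, where the cells roll out; let go there, it stays lying.
- spare_tote: the identical but empty tote, to be left alone. Origin and axes as the cell tote's.
- steel_file: the hand file lying in the tray at the start, 184 mm long: blue handle (20 wide, 22 high, at y = 17 to 92 mm, its heavy end) and flat steel blade (12 wide, 3 high, 6 mm off the ground, y = -92 to 18 mm). Origin: midway along it, at its underside; its length runs along its y.
- solvent_pump: white solvent bottle with a black pump cap, 70 mm in diameter, 136 mm high, near the bay; to be left alone. Origin: centre of its underside.
- glue_bottle: slim white glue bottle, 38 mm in diameter, 96 mm high, near the bay; to be left alone. Origin: centre of its underside.
- kapton_1: roll of amber tape lying flat behind the totes, 86 mm in diameter, 20 mm high; to be left alone. Origin: centre of its underside.
- cell_1: a purple cylindrical cell, 21.4 mm in diameter and 70 mm long; at the start it lies across the cell tote. Origin: centre of one end face; +z runs along the cell's axis to the other end.
- cell_2: a purple cylindrical cell, 21.4 mm in diameter and 70 mm long; at the start it lies across the cell tote. Origin: centre of one end face; +z runs along the cell's axis to the other end.
- cell_3: a purple cylindrical cell, 21.4 mm in diameter and 70 mm long; at the start it lies across the cell tote. Origin: centre of one end face; +z runs along the cell's axis to the other end.
- cell_4: a purple cylindrical cell, 21.4 mm in diameter and 70 mm long; at the start it lies across the cell tote. Origin: centre of one end face; +z runs along the cell's axis to the other end.
- cell_5: a purple cylindrical cell, 21.4 mm in diameter and 70 mm long; at the start it lies across the cell tote. Origin: centre of one end face; +z runs along the cell's axis to the other end.

How it is judged:
By the outcome, as a careful person would: the job done as asked, in the order asked, and still so for the second after the job is handed in, with the robot touching nothing.
It also fails if it takes over 70 s, if anything falls off the work surface, if the arm or the gripper's body presses on something with over 40 N, if the wrist force passes 120 N, or if a joint passes its speed limit or range.

## Working session

There is one attempt and no reset: what is moved stays moved. The work goes in short steps, Python scripts to look and compute and a shell command to move; the robot and the scene stay as the last step left them, time stands still between calls to the robot, and variables do not carry over. Pictures are saved under pics/ and viewed, at most 10 in all, crops included, and the job is handed in when it is done.

```bash
mkdir -p pics; cat > h.py <<'E'
import numpy as np, cv2, json
from scipy.spatial.transform import Rotation as R
from station import *
def shot(c,fn=None):
    cal=calibration(c); im=grab_frame(c)
    if fn: cv2.imwrite('pics/'+fn,im[:,:,::-1])
    return cal,im
def proj(cal,P):
    P=np.atleast_2d(P);E=np.array(cal['extrinsics']);c=P@E[:3,:3].T+E[:3,3]
    s=c[:,:2]/c[:,2:];s=s*(1+cal['k1']*(s**2).sum(1,keepdims=True))
    return s*[cal['fx'],cal['fy']]+[cal['cx'],cal['cy']]
def ray(cal,uv):
    d=(np.array(uv)-[cal['cx'],cal['cy']])/[cal['fx'],cal['fy']];s=d.copy()
    for _ in range(20): s=d/(1+cal['k1']*(s@s))
    E=np.array(cal['extrinsics']);return -E[:3,:3].T@E[:3,3],E[:3,:3].T@np.r_[s,1]
def atz(cal,uv,z):
    o,d=ray(cal,uv);return o+d*(z-o[2])/d[2]
def tri(obs):
    A=np.zeros((3,3));b=np.zeros(3)
    for cal,uv in obs:
        o,d=ray(cal,uv);d/=np.linalg.norm(d);M=np.eye(3)-np.outer(d,d);A+=M;b+=M@o
    return np.linalg.solve(A,b)
E
python3 - <<'E'
from h import *
np.set_printoptions(precision=4,suppress=True)
Z=dict(tip_station=0,stop_bar=.011,tray_mid=.007,cell_tote=0,cell_tote_tab=.09,cell_tote_foot=0,spare_tote=0,steel_file=.007,solvent_pump=0,glue_bottle=0,kapton_1=0)
print(tip_reach() if callable(tip_reach) else tip_reach); s=get_state();print(s['eef_pos'],s['ee_rot'],s['width'],s['force'])
for c in ('scene','side'):
    cal,im=shot(c,c+'0.png')
    for k,z in Z.items():
        for m in mark_of(c,k)[:2]: print(c,k,np.round(m['conf'],2),np.round(m['location']),atz(cal,m['location'],z))
E
```

```text
0.019
[ 0.1901 -0.6471  0.2086] [ 3.1399 -0.0002 -2.8559] 0.08783074149745633 [-0.503   0.4585 -0.053 ]
scene tip_station 0.74 [385. 240.] [ 0.5264 -0.1062  0.    ]
scene stop_bar 0.69 [386. 238.] [ 0.5255 -0.1064  0.011 ]
scene tray_mid 0.56 [420. 227.] [ 0.5076 -0.2122  0.007 ]
scene tray_mid 0.19 [387. 235.] [ 0.5341 -0.1185  0.007 ]
scene cell_tote 0.95 [263. 280.] [0.5914 0.2372 0.    ]
scene cell_tote_tab 0.89 [246. 267.] [0.5802 0.2831 0.09  ]
scene cell_tote_foot 0.35 [188. 302.] [0.6347 0.4293 0.    ]
scene spare_tote 0.78 [296. 331.] [0.413 0.249 0.   ]
scene spare_tote 0.15 [278. 280.] [0.5709 0.206  0.    ]
scene steel_file 0.76 [420. 230.] [ 0.4987 -0.2067  0.007 ]
scene solvent_pump 0.94 [300. 233.] [0.6799 0.0695 0.    ]
scene solvent_pump 0.47 [420. 227.] [ 0.5119 -0.2174  0.    ]
scene kapton_1 0.79 [190. 299.] [0.6399 0.4209 0.    ]
scene kapton_1 0.35 [383. 292.] [0.3885 0.0083 0.    ]
side tip_station 0.65 [341. 238.] [ 0.5212 -0.0955  0.    ]
side tip_station 0.57 [263. 269.] [0.6475 0.1343 0.    ]
side stop_bar 0.91 [337. 232.] [ 0.5373 -0.1084  0.011 ]
side tray_mid 0.81 [351. 218.] [ 0.527  -0.2266  0.007 ]
side cell_tote 0.58 [272. 293.] [0.5882 0.2285 0.    ]
side cell_tote_tab 0.92 [261. 272.] [0.5784 0.3046 0.09  ]
side cell_tote_foot 0.84 [276. 287.] [0.5892 0.2004 0.    ]
side spare_tote 0.76 [347. 312.] [0.419 0.251 0.   ]
side steel_file 0.64 [355. 220.] [ 0.5134 -0.2122  0.007 ]
side solvent_pump 0.61 [260. 256.] [0.681  0.0706 0.    ]
side glue_bottle 0.6 [384. 262.] [0.3898 0.0037 0.    ]
side glue_bottle 0.52 [353. 221.] [ 0.5205 -0.224   0.    ]
side kapton_1 0.96 [207. 338.] [0.6393 0.4162 0.    ]
```

View pics/scene0.png

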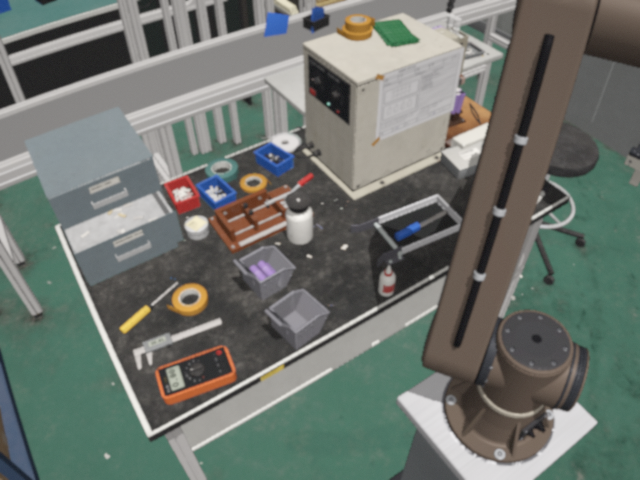

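View pics/side0.png

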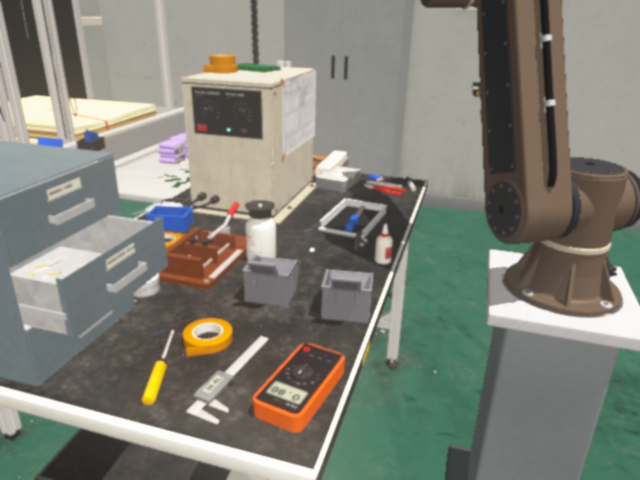

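The scene picture shows the tray (415,225) with the file in it (blue handle ~(407,231)). The cell tote is at (263,272), the spare at (297,318), the solvent bottle at (300,222) and the glue at (387,280). The side view agrees. I'll move the wrist camera over the tray next.

```bash
python3 -m handwheel '[{"delta_pos":[0.9,1,0.5],"dr":[0,0,0]},{"delta_pos":[0.9,1,0.5],"dr":[0,0,0]},{"delta_pos":[0.9,1,0.5],"dr":[0,0,0]},{"delta_pos":[0.9,1,0.5],"dr":[0,0,0]},{"delta_pos":[0.9,1,0.5],"dr":[0,0,0]},{"delta_pos":[0.9,1,0.5],"dr":[0,0,0]},{"delta_pos":[0.9,1,0.5],"dr":[0,0,0]},{"delta_pos":[0.9,1,0.5],"dr":[0,0,0]},{"delta_pos":[0.9,1,0.5],"dr":[0,0,0]},{"delta_pos":[0.9,1,0.5],"dr":[0,0,0]}]' -1
python3 -m handwheel '[{"delta_pos":[0.4,1,0],"dr":[0,0,0]},{"delta_pos":[0.4,1,0],"dr":[0,0,0]},{"delta_pos":[0.4,1,0],"dr":[0,0,0]},{"delta_pos":[0.4,1,0],"dr":[0,0,0]},{"delta_pos":[0,0,0],"dr":[0,0,0]},{"delta_pos":[0,0,0],"dr":[0,0,0]}]'
python3 - <<'E'
from h import *
np.set_printoptions(precision=4,suppress=True)
cal,im=shot('wrist','w1.png')
Z=dict(tip_station=0,stop_bar=.011,tray_mid=.007,steel_file=.007)
for k,z in Z.items():
    for f in (mark_of,find_in):
        for m in f('wrist',k)[:2]: print(f.__name__,k,np.round(m['conf'],2),np.round(m['location']),atz(cal,m['location'],z))
E
```

```text
t: 2.2
eef_pos: [0.4611, -0.3462, 0.3605]
ee_rot: [-3.141, 0.001, -2.856]
force: [1.2, -0.6, -0.5]
width: 0.0874
gripper_force: 0.0
t: 2.8
eef_pos: [0.5085, -0.2269, 0.3597]
ee_rot: [-3.141, 0.0, -2.854]
force: [-0.7, -1.1, 0.2]
width: 0.0878
gripper_force: 0.0
call tip_station 0.63 [403. 229.] [ 0.534 -0.105  0.   ]
call tip_station 0.8 [329. 198.] [ 0.522  -0.2089  0.    ]
call stop_bar 0.84 [406. 226.] [ 0.5275 -0.1061  0.011 ]
call tray_mid 0.89 [321. 194.] [ 0.5197 -0.2198  0.007 ]
call tray_mid 0.79 [326. 197.] [ 0.5208 -0.213   0.007 ]
call steel_file 0.59 [322. 185.] [ 0.5089 -0.2223  0.007 ]
call steel_file 0.93 [331. 191.] [ 0.5127 -0.2095  0.007 ]
```

View pics/w1.png

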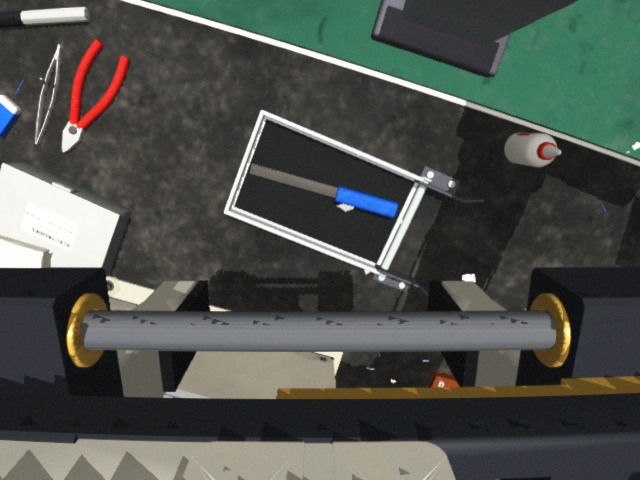

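The wrist view shows the tray with its far rim corners at (264,113) and (227,211) and the bar running from (421,183) to (383,268). The file's blade tip is at (252,168) and its blue handle runs from (338,194) to (397,210).

```bash
python3 - <<'E'
from h import *
np.set_printoptions(precision=4,suppress=True)
cal=calibration('wrist')
a=lambda u,z:atz(cal,u,z)[:2]
im=cv2.imread('pics/w1.png').astype(int)
m=(im[:,:,0]-im[:,:,2]>60);m[:150]=0;m[240:]=0;m[:,:300]=0;m[:,410:]=0
p=np.argwhere(m)[:,::-1];r=cv2.minAreaRect(p.astype(np.float32));box=cv2.boxPoints(r);print(r)
tip=a([252,168],.015);h1=a([397,210],.018);h0=a([338,194],.018);hc=a(p.mean(0),.02)
d=h1-tip;print('tip',tip,'h0',h0,'h1',h1,'centroid',hc,'len',np.linalg.norm(d),'dir deg',np.degrees(np.arctan2(*d[::-1])))
b1=a([421,183],.016);b2=a([383,268],.016);print('bar',b1,b2,np.degrees(np.arctan2(*(b2-b1)[::-1])),(b1+b2)/2)
c1=a([264,113],.031);c2=a([227,211],.031);n1=a([425,170],.031);print('far',c1,c2,np.degrees(np.arctan2(*(c2-c1)[::-1])),np.degrees(np.arctan2(*(n1-c1)[::-1])))
E
```

```text
((366.2452697753906, 201.64149475097656), (62.63641357421875, 16.757986068725586), 15.945395469665527)
tip [ 0.5107 -0.3113] h0 [ 0.5116 -0.2019] h1 [ 0.5102 -0.1259] centroid [ 0.5106 -0.1661] len 0.1853841407441937 dir deg 90.16706566308233
bar [ 0.4702 -0.108 ] [ 0.5874 -0.1182] -4.994040994476666 [ 0.5288 -0.1131]
far [ 0.444  -0.3115] [ 0.5671 -0.3259] -6.675078262407212 87.26327194463728
```

```bash
python3 -m handwheel '[{"delta_pos":[0,0.2,-0.8],"dr":[0,0,8.2]},{"delta_pos":[0,0.2,-0.8],"dr":[0,0,8.2]},{"delta_pos":[0,0.2,-0.8],"dr":[0,0,8.2]},{"delta_pos":[0,0.2,-0.8],"dr":[0,0,8.2]},{"delta_pos":[0,0.2,-0.8],"dr":[0,0,8.2]},{"delta_pos":[0,0.2,-0.8],"dr":[0,0,8.2]},{"delta_pos":[0,0.2,-0.8],"dr":[0,0,8.2]},{"delta_pos":[0,0.2,-0.8],"dr":[0,0,8.2]},{"delta_pos":[0,0.2,-0.8],"dr":[0,0,8.0]},{"delta_pos":[0,0,0],"dr":[0,0,0]}]' -0.14
python3 -c "from h import *;s=get_state();print(s['q'])"
```

```text
t: 4.25
eef_pos: [0.5061, -0.1731, 0.1406]
ee_rot: [3.136, 0.001, -1.569]
force: [-1.1, 0.6, 0.8]
width: 0.0503
gripper_force: 0.0
[ 0.03646534  0.19015341 -0.38894728 -0.00106744 -0.99723156 -0.03455175]
```

```bash
python3 -m handwheel '[{"delta_pos":[0.17,0,-0.9],"dr":[0,0,0]},{"delta_pos":[0,0,-0.9],"dr":[0,0,0]},{"delta_pos":[0,0,-0.9],"dr":[0,0,0]},{"delta_pos":[0,0,-0.9],"dr":[0,0,0]},{"delta_pos":[0,0,0],"dr":[0,0,0]},{"delta_pos":[0,0,0],"dr":[0,0,0]}]'
python3 -m handwheel '[{"delta_pos":[0,0,0],"dr":[0,0,0]},{"delta_pos":[0,0,0],"dr":[0,0,0]},{"delta_pos":[0,0,0],"dr":[0,0,0]},{"delta_pos":[0,0,0],"dr":[0,0,0]},{"delta_pos":[0,0,0],"dr":[0,0,0]}]' 1 30
```

```text
t: 4.85
eef_pos: [0.5141, -0.174, 0.0367]
ee_rot: [-3.141, -0.001, -1.573]
force: [0.3, 0.7, 0.2]
width: 0.0496
gripper_force: 0.0
t: 5.35
eef_pos: [0.5135, -0.1736, 0.0359]
ee_rot: [-3.141, -0.0, -1.571]
force: [-0.2, -0.8, -0.1]
width: 0.0157
gripper_force: 0.0
```

```bash
python3 -m handwheel '[{"delta_pos":[0,0,0],"dr":[0,0,0]},{"delta_pos":[0,0,0],"dr":[0,0,0]}]'
python3 -c "from h import *;shot('wrist','w2.png')"
```

```text
t: 5.55
eef_pos: [0.5133, -0.1736, 0.0356]
ee_rot: [3.141, 0.0, -1.571]
force: [0.7, -0.1, -0.3]
width: 0.002
gripper_force: 0.0
```

View pics/w2.png

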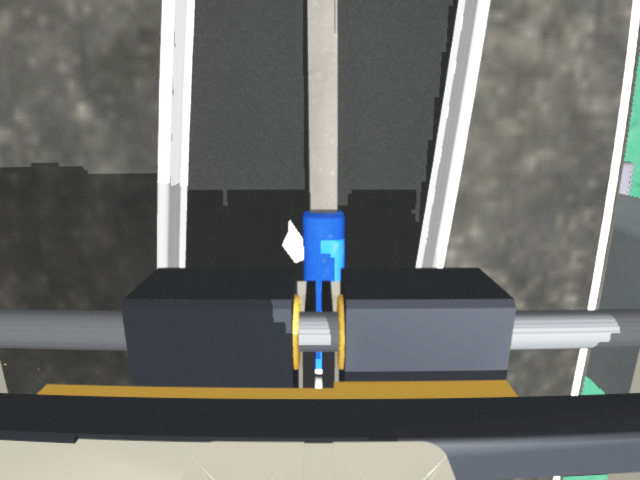

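The jaws have closed over the handle without holding it: the blue handle is visible at (323,245), running under the fingers. I'll check the geometry.

```bash
python3 - <<'E'
from h import *
np.set_printoptions(precision=4,suppress=True)
cal=calibration('wrist');s=get_state();p=np.array(s['eef_pos'])
print('cam',-np.array(cal['extrinsics'])[:3,:3].T@np.array(cal['extrinsics'])[:3,3])
print('tcp,tip',proj(cal,[p,p-[0,0,.019]]))
for z in (.01,.02,.029): print(z,'handle end px',proj(cal,[[.511,-.202,z]]), 'left/right edges width at row 245:',atz(cal,[303,245],z),atz(cal,[344,245],z))
E
```

```text
cam [ 0.5131 -0.2413  0.2113]
tcp,tip [[318.2907 286.6829]
 [318.3081 272.5037]]
0.01 handle end px [[323.0877 212.1878]] left/right edges width at row 245: [ 0.5209 -0.1856  0.01  ] [ 0.5007 -0.1856  0.01  ]
0.02 handle end px [[323.3163 216.3667]] left/right edges width at row 245: [ 0.5205 -0.1884  0.02  ] [ 0.5013 -0.1883  0.02  ]
0.029 handle end px [[323.5423 220.4996]] left/right edges width at row 245: [ 0.5201 -0.1909  0.029 ] [ 0.5019 -0.1908  0.029 ]
```

```bash
python3 -m handwheel '[{"delta_pos":[-0.06,0,0],"dr":[0,0,0]},{"delta_pos":[0,0,0],"dr":[0,0,0]},{"delta_pos":[0,0,0],"dr":[0,0,0]},{"delta_pos":[0,0,0],"dr":[0,0,0]},{"delta_pos":[0,0,0],"dr":[0,0,0]},{"delta_pos":[0,0,-0.12],"dr":[0,0,0]},{"delta_pos":[0,0,-0.12],"dr":[0,0,0]},{"delta_pos":[0,0,0],"dr":[0,0,0]},{"delta_pos":[0,0,0],"dr":[0,0,0]}]' -0.14
python3 -m handwheel '[{"delta_pos":[0,0,0],"dr":[0,0,0]},{"delta_pos":[0,0,0],"dr":[0,0,0]},{"delta_pos":[0,0,0],"dr":[0,0,0]},{"delta_pos":[0,0,0],"dr":[0,0,0]},{"delta_pos":[0,0,0],"dr":[0,0,0]},{"delta_pos":[0,0,0],"dr":[0,0,0]}]' 1 40
```

```text
t: 6.5
eef_pos: [0.5114, -0.1736, 0.0281]
ee_rot: [3.141, -0.0, -1.571]
force: [0.3, -0.5, -0.1]
width: 0.05
gripper_force: 0.0
t: 7.1
eef_pos: [0.5116, -0.1736, 0.0284]
ee_rot: [-3.141, -0.0, -1.571]
force: [0.6, -0.7, 0.1]
width: 0.0075
gripper_force: 0.0
```

```bash
python3 -m handwheel '[{"delta_pos":[0,0,0],"dr":[0,0,0]},{"delta_pos":[0,0,0],"dr":[0,0,0]}]'
python3 -c "
from h import *
c,im=shot('wrist');c2,s=shot('scene');c3,d=shot('side')
s=cv2.resize(s[180:290,360:500],None,fx=2.8,fy=2.8);d=cv2.resize(d[170:260,280:430],None,fx=2.6,fy=2.6)
o=np.zeros((560,800,3),np.uint8);i=im[180:420,180:460];i=cv2.resize(i,None,fx=1.4,fy=1.4);o[:i.shape[0],:i.shape[1]]=i
o[:s.shape[0],400:400+s.shape[1]]=s;o[320:320+d.shape[0],400:400+d.shape[1]]=d;cv2.imwrite('pics/w3.png',o[:,:,::-1])"
```

```text
t: 7.3
eef_pos: [0.5116, -0.1736, 0.0284]
ee_rot: [-3.142, 0.0, -1.571]
force: [0.2, -0.6, 0.1]
width: 0.0004
gripper_force: 0.0
```

View pics/w3.png

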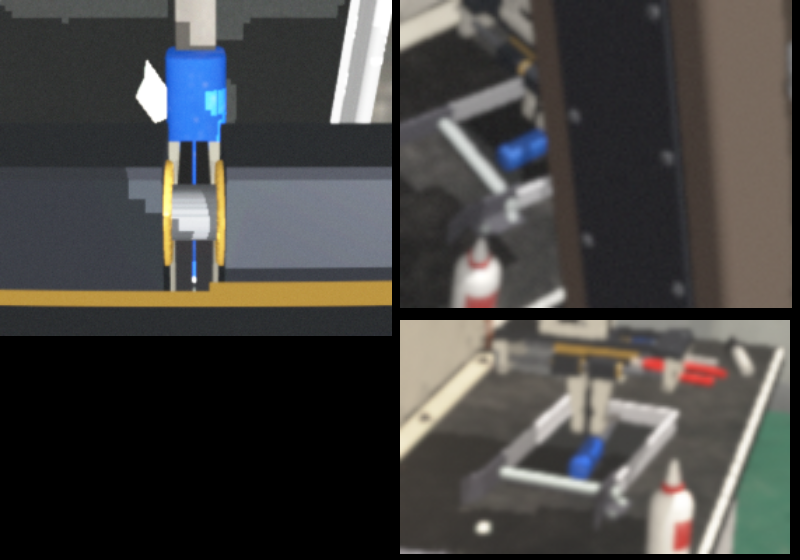

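The crops show the jaws shut (width 0) directly over the handle line. In the side crop the fingertips at (578,432) and (600,432) end above the handle, which spans (577,478) to (600,440). I'll compare those with the projections.

```bash
python3 - <<'E'
from h import *
np.set_printoptions(precision=1,suppress=True)
p=np.array(get_state()['eef_pos'])
cs=calibration('side');cw=calibration('wrist')
f=lambda P:(proj(cs,P)-[280,170])*2.6+[400,320]
for n,P in dict(tcp=p,tip=p-[0,0,.019],h_near=[.511,-.126,.018],h_far=[.511,-.202,.018],mid=[.511,-.164,.018]).items(): print(n,f([P])[0],proj(cs,[P])[0])
g=lambda u:(np.array(u)-[400,320])/2.6+[280,170]
w=lambda u:np.array(u)/1.4+180
np.set_printoptions(precision=4,suppress=True)
print('near end px side->', atz(cs,g([577,476]),.01), 'far', atz(cs,g([600,440]),.029))
print('wrist blade/handle junction top',[atz(cw,w([196,48]),z) for z in(.029,.018)], 'handle bottom edge visible',atz(cw,w([196,140]),.029))
print('pad tips in side px ->at y plane of tool', )
for u in([578,432],[600,432]):
    o,d=ray(cs,g(u)); print(o+d*(p[1]-o[1])/d[1])
E
```

```text
tcp [588.2 444.9] [352.4 218.1]
tip [587.3 461.7] [352.1 224.5]
h_near [577.3 470.8] [348.2 228. ]
h_far [594.4 444.7] [354.8 217.9]
mid [586.1 457.4] [351.6 222.9]
near end px side-> [ 0.5122 -0.1311  0.01  ] far [ 0.5027 -0.1899  0.029 ]
wrist blade/handle junction top [array([ 0.5108, -0.2062,  0.029 ]), array([ 0.5108, -0.204 ,  0.018 ])] handle bottom edge visible [ 0.5108 -0.177   0.029 ]
pad tips in side px ->at y plane of tool
[ 0.5231 -0.1736  0.0413]
[ 0.4997 -0.1736  0.0444]
```

Both cameras put the real fingertips about 35 mm above where the reported TCP says they are (z≈0.044, not 0.009). I'll open and lower in steps, watching the force.

```bash
python3 -m handwheel '[{"delta_pos":[0,0,0],"dr":[0,0,0]},{"delta_pos":[0,0,0],"dr":[0,0,0]},{"delta_pos":[0,0,0],"dr":[0,0,0]},{"delta_pos":[0,0,0],"dr":[0,0,0]},{"delta_pos":[0,0,-0.1],"dr":[0,0,0]},{"delta_pos":[0,0,-0.1],"dr":[0,0,0]},{"delta_pos":[0,0,0],"dr":[0,0,0]}]' -0.14
python3 -m handwheel '[{"delta_pos":[0,0,-0.1],"dr":[0,0,0]},{"delta_pos":[0,0,0],"dr":[0,0,0]}]'
```

```text
t: 8.15
eef_pos: [0.5111, -0.1736, 0.0217]
ee_rot: [3.141, 0.0, -1.571]
force: [-0.4, 0.6, -0.9]
width: 0.0481
gripper_force: 0.0
t: 8.35
eef_pos: [0.5113, -0.1736, 0.0189]
ee_rot: [3.141, 0.0, -1.571]
force: [-0.0, -0.9, -0.1]
width: 0.0498
gripper_force: 0.0
```

```bash
python3 -m handwheel '[{"delta_pos":[0,0,-0.1],"dr":[0,0,0]},{"delta_pos":[0,0,-0.1],"dr":[0,0,0]},{"delta_pos":[0,0,-0.1],"dr":[0,0,0]},{"delta_pos":[0,0,0],"dr":[0,0,0]}]'
python3 -m handwheel '[{"delta_pos":[0,0,-0.1],"dr":[0,0,0]},{"delta_pos":[0,0,-0.1],"dr":[0,0,0]},{"delta_pos":[0,0,0],"dr":[0,0,0]}]'
python3 -m handwheel '[{"delta_pos":[0,0,0],"dr":[0,0,0]},{"delta_pos":[0,0,0],"dr":[0,0,0]},{"delta_pos":[0,0,0],"dr":[0,0,0]},{"delta_pos":[0,0,0],"dr":[0,0,0]},{"delta_pos":[0,0,0],"dr":[0,0,0]}]' 1 30
```

```text
t: 8.75
eef_pos: [0.5112, -0.1736, 0.0098]
ee_rot: [3.141, 0.0, -1.571]
force: [-0.6, -0.6, 0.6]
width: 0.0502
gripper_force: 0.0
t: 9.05
eef_pos: [0.5112, -0.1736, 0.0039]
ee_rot: [3.141, 0.0, -1.571]
force: [0.2, 0.5, 1.3]
width: 0.0499
gripper_force: 0.0
t: 9.55
eef_pos: [0.5116, -0.1736, 0.0045]
ee_rot: [-3.141, -0.0, -1.571]
force: [-0.5, 1.4, 0.6]
width: 0.019
gripper_force: 30.0
```

```bash
python3 -m handwheel '[{"delta_pos":[0,0,0.4],"dr":[0,0,0]},{"delta_pos":[0,0,0.7],"dr":[0,0,0]},{"delta_pos":[0,0,0.8],"dr":[0,0,0]},{"delta_pos":[0,0,0.8],"dr":[0,0,0]},{"delta_pos":[0,0,0.3],"dr":[0,0,0]}]'
python3 -m handwheel '[{"delta_pos":[0.15,-0.7,0],"dr":[0,0,-8]},{"delta_pos":[0.15,-0.7,0],"dr":[0,0,-8]},{"delta_pos":[0.15,-0.7,0],"dr":[0,0,-8]},{"delta_pos":[0.15,-0.7,0],"dr":[0,0,-8]},{"delta_pos":[0.15,-0.7,0],"dr":[0,0,-8]},{"delta_pos":[0.15,-0.7,0],"dr":[0,0,-8]},{"delta_pos":[0.15,-0.7,0],"dr":[0,0,-8]},{"delta_pos":[0.15,-0.7,0],"dr":[0,0,-8]},{"delta_pos":[0.15,-0.7,0],"dr":[0,0,-8]},{"delta_pos":[0.15,-0.7,0],"dr":[0,0,-8]}]'
python3 -m handwheel '[{"delta_pos":[0.15,-0.4,0],"dr":[0,0,-5]},{"delta_pos":[0,0,0],"dr":[0,0,-5]},{"delta_pos":[0,0,0],"dr":[0,0,0]}]'
python3 -c "from h import *;shot('wrist','w4.png');print(get_state()['q'])"
```

```text
t: 10.05
eef_pos: [0.513, -0.1738, 0.0976]
ee_rot: [-3.137, -0.0, -1.571]
force: [-0.3, 0.0, 0.2]
width: 0.0186
gripper_force: 30.0
t: 11.05
eef_pos: [0.5564, -0.3843, 0.0941]
ee_rot: [3.141, -0.001, -2.973]
force: [0.2, -0.5, -0.2]
width: 0.0186
gripper_force: 30.0
t: 11.35
eef_pos: [0.5606, -0.3958, 0.0938]
ee_rot: [3.141, -0.001, 3.139]
force: [0.4, -0.2, -0.0]
width: 0.0184
gripper_force: 30.0
[-3.31240134e-01  4.61310753e-01 -1.04231525e-01 -2.09506392e-04
 -1.00608054e+00 -1.23846213e+00]
```

View pics/w4.png

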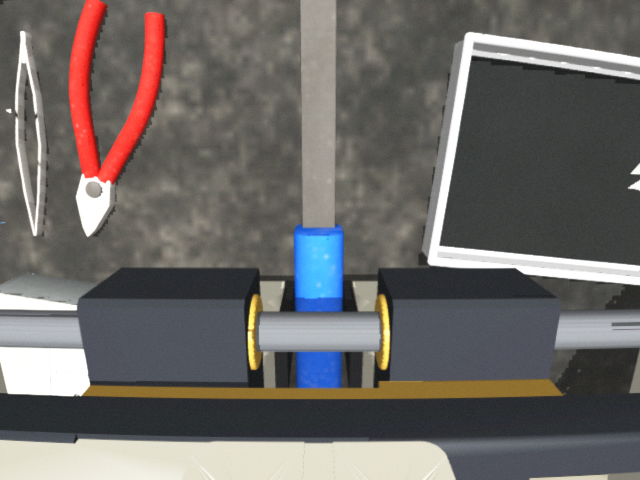

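The file hangs level in the jaws: the handle is at (319,300) and the blade runs up to row 0. The tray corner is at (430,255) and the white box corner at about (93,285). I'll check the box clearance.

```bash
python3 - <<'E'
from h import *
np.set_printoptions(precision=4,suppress=True)
c=calibration('wrist')
for n,u,z in (('traycorner',[430,258],.031),('trayfar',[466,40],.031),('box0',[95,287],0),('box.05',[95,287],.05),('box',[95,305],.05),('pliers',[92,232],.01),('tray2',[640,282],.031)): print(n,atz(c,u,z))
E
```

```text
traycorner [ 0.5669 -0.3296  0.031 ]
trayfar [ 0.4467 -0.3175  0.031 ]
box0 [ 0.5974 -0.5494  0.    ]
box.05 [ 0.578  -0.5209  0.05  ]
box [ 0.589  -0.5225  0.05  ]
pliers [ 0.556  -0.5404  0.01  ]
tray2 [ 0.583  -0.1956  0.031 ]
```

```bash
python3 -m handwheel '[{"delta_pos":[0,0.1,-0.8],"dr":[0,0,0]},{"delta_pos":[0,0.1,-0.8],"dr":[0,0,0]},{"delta_pos":[0,0,-0.8],"dr":[0,0,0]},{"delta_pos":[0,0,-0.5],"dr":[0,0,0]},{"delta_pos":[0,0,-0.15],"dr":[0,0,0]},{"delta_pos":[0,0,0],"dr":[0,0,0]},{"delta_pos":[0,0,0],"dr":[0,0,0]}]'
```

```text
t: 12.1
eef_pos: [0.5619, -0.3899, 0.004]
ee_rot: [-3.141, 0.001, -3.141]
force: [-0.2, -1.3, 0.4]
width: 0.0183
gripper_force: 30.0
```

```bash
python3 -m handwheel '[{"delta_pos":[0,0,-0.1],"dr":[0,0,0]},{"delta_pos":[0,0,-0.08],"dr":[0,0,0]},{"delta_pos":[0,0,0],"dr":[0,0,0]},{"delta_pos":[0,0,0],"dr":[0,0,0]}]'
python3 -m handwheel '[{"delta_pos":[0,0,0],"dr":[0,0,0]},{"delta_pos":[0,0,0],"dr":[0,0,0]},{"delta_pos":[0,0,0],"dr":[0,0,0]},{"delta_pos":[0,0,0.3],"dr":[0,0,0]},{"delta_pos":[0,0,1],"dr":[0,0,0]},{"delta_pos":[0,0,1],"dr":[0,0,0]},{"delta_pos":[0,0,1],"dr":[0,0,0]},{"delta_pos":[0,0,1],"dr":[0,0,0]},{"delta_pos":[0,0.5,1],"dr":[0,0,0]},{"delta_pos":[0,0.5,1],"dr":[0,0,0]}]' 0.27
```

```text
t: 12.5
eef_pos: [0.5611, -0.3897, -0.0024]
ee_rot: [-3.142, 0.0, 3.141]
force: [-0.0, 0.7, -0.6]
width: 0.0183
gripper_force: 30.0
t: 13.5
eef_pos: [0.5608, -0.3595, 0.1885]
ee_rot: [-3.141, 0.001, 3.14]
force: [0.9, 0.4, -0.2]
width: 0.0319
gripper_force: 0.0
```

```bash
python3 -m handwheel '[{"delta_pos":[0,1,0.5],"dr":[0,0,8.5]},{"delta_pos":[0,1,0.5],"dr":[0,0,8.5]},{"delta_pos":[0,1,0.5],"dr":[0,0,8.5]},{"delta_pos":[0,1,0.5],"dr":[0,0,8.5]},{"delta_pos":[0,1,0.5],"dr":[0,0,8.5]},{"delta_pos":[0,1,0.5],"dr":[0,0,8.5]},{"delta_pos":[0,1,0.5],"dr":[0,0,8.5]},{"delta_pos":[0,1,0.5],"dr":[0,0,8.5]},{"delta_pos":[0,1,0.5],"dr":[0,0,8.5]},{"delta_pos":[0,1,0.2],"dr":[0,0,8.5]}]'
python3 -m handwheel '[{"delta_pos":[-0.15,1,0],"dr":[0,0,8.5]},{"delta_pos":[-0.15,1,0],"dr":[0,0,8.5]},{"delta_pos":[-0.15,1,0],"dr":[0,0,8.5]},{"delta_pos":[-0.15,1,0],"dr":[0,0,8.5]},{"delta_pos":[-0.15,1,0],"dr":[0,0,8.5]},{"delta_pos":[-0.15,1,0],"dr":[0,0,8.5]},{"delta_pos":[-0.15,1,0],"dr":[0,0,8.5]},{"delta_pos":[-0.15,1,0],"dr":[0,0,8.5]},{"delta_pos":[-0.15,1,0],"dr":[0,0,8.5]},{"delta_pos":[-0.15,1,0],"dr":[0,0,8.5]}]'
python3 -m handwheel '[{"delta_pos":[0,0,0],"dr":[0,0,5]},{"delta_pos":[0,0,0],"dr":[0,0,5]},{"delta_pos":[0,0,0],"dr":[0,0,0]},{"delta_pos":[0,0,0],"dr":[0,0,0]}]'
python3 - <<'E'
from h import *
np.set_printoptions(precision=4,suppress=True)
print(np.array(get_state()['q']))
cal,im=shot('wrist','w5.png')
for k,z in dict(cell_tote=0,cell_tote_tab=.09,cell_tote_foot=0,spare_tote=0).items():
    for m in mark_of('wrist',k)[:2]: print(k,np.round(m['conf'],2),np.round(m['location']),atz(cal,m['location'],z))
E
```

```text
t: 14.5
eef_pos: [0.5612, -0.0586, 0.3302]
ee_rot: [-3.138, 0.0, -1.652]
force: [1.3, -0.1, 0.4]
width: 0.0321
gripper_force: 0.0
t: 15.5
eef_pos: [0.5155, 0.2414, 0.3285]
ee_rot: [-3.141, -0.001, -0.169]
force: [-0.2, 0.6, -0.3]
width: 0.0319
gripper_force: 0.0
t: 15.9
eef_pos: [0.516, 0.2402, 0.328]
ee_rot: [-3.141, -0.0, -0.003]
force: [0.3, 1.1, -0.3]
width: 0.0321
gripper_force: 0.0
[ 0.7795  0.1295 -0.0272  0.0001 -1.4135  0.7882]
cell_tote 0.65 [326. 156.] [0.5519 0.2316 0.    ]
cell_tote_tab 0.55 [268. 133.] [0.5803 0.2879 0.09  ]
cell_tote_foot 0.81 [349. 123.] [0.5899 0.2053 0.    ]
spare_tote 0.86 [309. 260.] [0.4253 0.2525 0.    ]
```

View pics/w5.png

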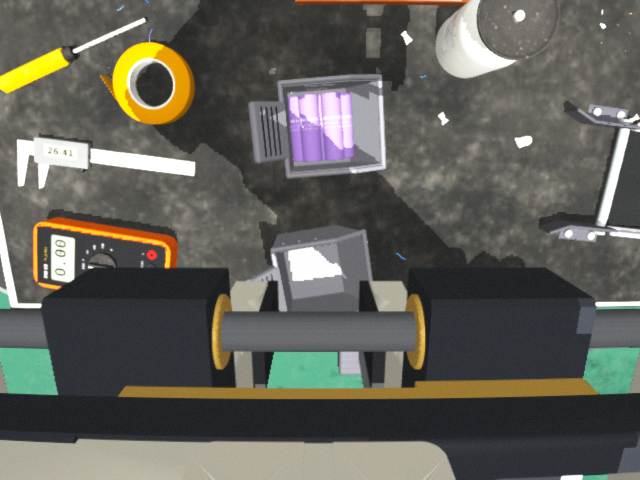

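The picture shows the cell tote with the tab's top edge from (250,102) to (255,162), rear rim corners at (279,79) and (288,176), and lip corners at (381,75) and (385,172). The spare tote is below it, the bar is at (612,180), and the solvent bottle is at (497,35).

```bash
python3 - <<'E'
from h import *
np.set_printoptions(precision=4,suppress=True)
from scipy.optimize import least_squares
c=calibration('wrist')
obs=[((250,102),(-.060,-.028,.108)),((255,162),(-.060,.028,.108)),((279,79),(-.036,-.045,.072)),((288,176),(-.036,.045,.072)),((381,75),(.067,-.045,.053)),((385,172),(.067,.045,.053)),((268,133),(-.048,0,.09))]
# image up=+x world; tote +x ~ -y world -> tote +y = +x world => up. fix signs
obs=[(u,(p[0],-p[1],p[2])) for u,p in obs]
U=np.array([o[0] for o in obs]);P=np.array([o[1] for o in obs])
def T(v):
    a=v[2];Rm=np.array([[np.cos(a),-np.sin(a),0],[np.sin(a),np.cos(a),0],[0,0,1]]);return P@Rm.T+[v[0],v[1],0]
r=least_squares(lambda v:(proj(c,T(v))-U).ravel(),[.585,.235,-1.5]);v=r.x
print(v,np.degrees(v[2]));print(np.round(r.fun.reshape(-1,2),1))
print('tab',T(v)[-1])
print('bar', atz(c,[628,130],.016),atz(c,[602,225],.016))
E
```

```text
[ 0.5845  0.2396 -1.5101] -86.52406525069257
[[-0.2 -1.8]
 [ 0.8  1.3]
 [-0.4  3.7]
 [-1.9 -0.2]
 [ 1.4  3. ]
 [ 0.  -4.4]
 [ 0.2 -1.8]]
tab [0.5816 0.2875 0.09  ]
bar [ 0.5854 -0.1173  0.016 ] [ 0.473  -0.1028  0.016 ]
```

```bash
python3 -m handwheel '[{"delta_pos":[0.25,0.3,0],"dr":[0,0,3.5]},{"delta_pos":[0.25,0.3,-0.2],"dr":[-7,-0.43,0]},{"delta_pos":[0.25,0.3,-0.4],"dr":[-7,-0.43,0]},{"delta_pos":[0.25,0.4,-0.5],"dr":[-7,-0.43,0]},{"delta_pos":[0.25,0.4,-0.5],"dr":[-7,-0.43,0]},{"delta_pos":[0.25,0.4,-0.5],"dr":[-7,-0.43,0]},{"delta_pos":[0.25,0.2,-0.6],"dr":[0,0,0]},{"delta_pos":[0.25,0.1,-0.6],"dr":[0,0,0]},{"delta_pos":[0,0,0],"dr":[0,0,0]},{"delta_pos":[0,0,0],"dr":[0,0,0]}]' 0.09
python3 - <<'E'
from h import *
np.set_printoptions(precision=4,suppress=True)
s=get_state();M=R.from_euler('xyz',s['ee_rot']).as_matrix();print(M[:,2],M[:,1],s['q'],s['eef_pos'])
cal,im=shot('wrist')
for k,z in dict(cell_tote_tab=.09).items():
    for m in mark_of('wrist',k)[:2]: print(k,np.round(m['conf'],2),np.round(m['location']),atz(cal,m['location'],z),'pred px',proj(cal,[[.5816,.2875,.09]]))
E
```

```text
t: 17.15
eef_pos: [0.5766, 0.3115, 0.2297]
ee_rot: [2.531, -0.002, 0.059]
force: [0.1, 0.4, 1.1]
width: 0.0397
gripper_force: 0.0
[ 0.0352 -0.5722 -0.8194] [ 0.0476 -0.818   0.5732] [ 0.9963  0.5531  0.0704  0.3475 -1.5989  0.5514] [0.5766 0.3115 0.2297]
cell_tote_tab 0.97 [234. 220.] [0.5804 0.2885 0.09  ] pred px [[235.6692 218.8099]]
cell_tote_tab 0.37 [246. 196.] [0.5981 0.2797 0.09  ] pred px [[235.6692 218.8099]]
```

```bash
python3 -m handwheel '[{"delta_pos":[0.05,0.05,-0.8],"dr":[0,0,0]},{"delta_pos":[0.05,0.05,-0.9],"dr":[0,0,0]},{"delta_pos":[0,0.05,-0.8],"dr":[0,0,0]},{"delta_pos":[0,0,-0.8],"dr":[0,0,0]},{"delta_pos":[0,0,0],"dr":[0,0,0]},{"delta_pos":[0.02,-0.38,-0.55],"dr":[0,0,0]},{"delta_pos":[0.02,-0.38,-0.55],"dr":[0,0,0]},{"delta_pos":[0.02,-0.38,-0.55],"dr":[0,0,0]},{"delta_pos":[0.02,-0.28,-0.4],"dr":[0,0,0]},{"delta_pos":[0,0,0],"dr":[0,0,0]}]'
python3 -c "from h import *;shot('side','s6.png');cv2.imwrite('pics/s6c.png',cv2.resize(cv2.imread('pics/s6.png')[130:330,180:400],None,fx=2.5,fy=2.5))"
```

```text
t: 18.25
eef_pos: [0.5814, 0.2729, 0.0684]
ee_rot: [2.529, -0.0, 0.059]
force: [-0.2, 0.2, 0.2]
width: 0.0398
gripper_force: 0.0
```

View pics/s6c.png

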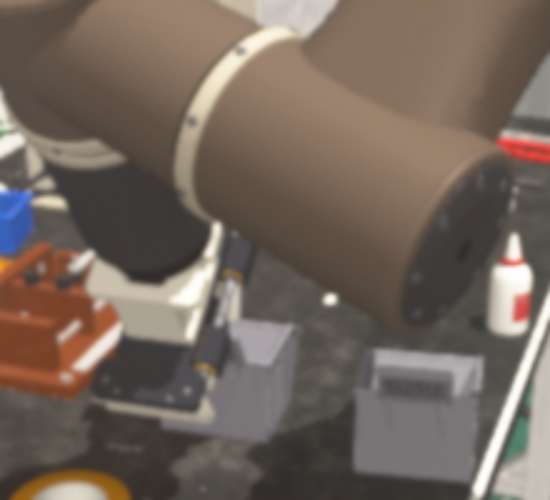

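The side crop shows the gripper leaning in behind the cell tote with the tab hidden behind it. Spare tote and glue are untouched. Now closing.

```bash
python3 -m handwheel '[{"delta_pos":[0,0,0],"dr":[0,0,0]},{"delta_pos":[0,0,0],"dr":[0,0,0]},{"delta_pos":[0,0,0],"dr":[0,0,0]},{"delta_pos":[0,0,0],"dr":[0,0,0]},{"delta_pos":[0,0,0],"dr":[0,0,0]},{"delta_pos":[0,0,0],"dr":[0,0,0]}]' 1 50
```

```text
t: 18.9
eef_pos: [0.5816, 0.2739, 0.0687]
ee_rot: [2.528, -0.0, 0.061]
force: [-0.3, -2.5, 4.7]
width: 0.0074
gripper_force: 50.0
```

```bash
python3 -m handwheel '[{"delta_pos":[0,0,0.2],"dr":[0,0,0]},{"delta_pos":[0,0,0.25],"dr":[0,0,0]},{"delta_pos":[-0.05,-0.3,0],"dr":[0,0,-0.5]},{"delta_pos":[-0.1,-0.5,0],"dr":[0,0,-0.7]},{"delta_pos":[-0.1,-0.6,0],"dr":[0,0,-0.8]},{"delta_pos":[-0.1,-0.7,0],"dr":[0,0,-0.8]},{"delta_pos":[-0.1,-0.7,0],"dr":[0,0,-0.8]},{"delta_pos":[-0.1,-0.7,0],"dr":[0,0,-0.8]},{"delta_pos":[-0.1,-0.7,0],"dr":[0,0,-0.8]},{"delta_pos":[-0.1,-0.7,0],"dr":[0,0,-0.8]}]'
python3 -m handwheel '[{"delta_pos":[-0.1,-0.7,0],"dr":[0,0,-0.8]},{"delta_pos":[-0.1,-0.7,0],"dr":[0,0,-0.8]},{"delta_pos":[-0.1,-0.7,0],"dr":[0,0,-0.8]},{"delta_pos":[-0.1,-0.6,0],"dr":[0,0,-0.6]},{"delta_pos":[-0.1,-0.5,0],"dr":[0,0,0]},{"delta_pos":[-0.1,-0.3,0],"dr":[0,0,0]},{"delta_pos":[0,-0.2,0],"dr":[0,0,0]},{"delta_pos":[0,0,0],"dr":[0,0,0]},{"delta_pos":[0,0,0],"dr":[0,0,0]}]'
python3 - <<'E'
from h import *
np.set_printoptions(precision=4,suppress=True)
s=get_state();M=R.from_euler('xyz',s['ee_rot']).as_matrix();print(M[:,2],M[:,1],s['q'],s['eef_pos'])
for c in('wrist','scene','side'):
    cal,im=shot(c,c+'7.png')
    for k,z in dict(stop_bar=.011,cell_tote_tab=.1,cell_tote_foot=.012).items():
        for m in mark_of(c,k)[:1]: print(c,k,np.round(m['conf'],2),np.round(m['location']),atz(cal,m['location'],z))
E
```

```text
t: 19.9
eef_pos: [0.558, 0.1251, 0.0812]
ee_rot: [2.53, 0.0, -0.046]
force: [0.4, 0.9, -4.9]
width: 0.0076
gripper_force: 50.0
t: 20.8
eef_pos: [0.5414, 0.0168, 0.0815]
ee_rot: [2.53, -0.001, -0.096]
force: [0.9, -0.2, -5.3]
width: 0.008
gripper_force: 50.0
[-0.0541 -0.5716 -0.8187] [-0.0787 -0.8149  0.5742] [ 0.6892  0.4442 -0.5385  0.4748 -1.0969  0.4559] [0.5414 0.0168 0.0815]
wrist cell_tote_tab 0.61 [319. 312.] [0.5404 0.0292 0.1   ]
scene cell_tote_foot 0.74 [297. 329.] [0.4099 0.2492 0.012 ]
side stop_bar 0.78 [339. 234.] [ 0.528  -0.0921  0.011 ]
side cell_tote_tab 0.57 [321. 219.] [0.5405 0.0313 0.1   ]
```

View pics/wrist7.png

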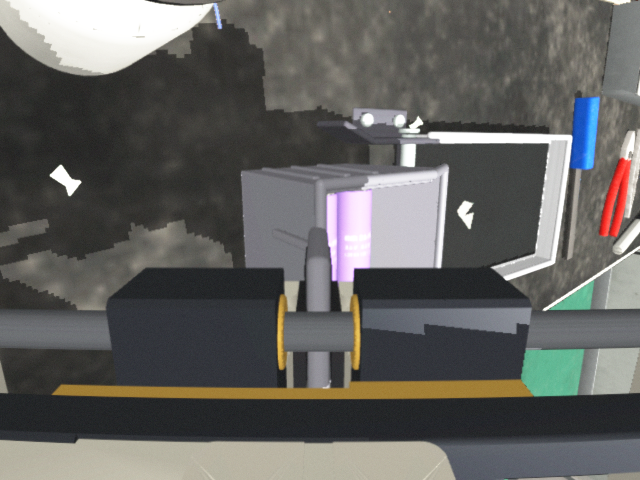

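The wrist view shows the tote between the cheeks, its lip at (443,170) and the bar just beyond at (408,150). The cells are inside, the file is out on the bench at (582,160), and the solvent bottle is clear at the upper left.

```bash
python3 -m handwheel '[{"delta_pos":[-0.05,-0.4,-0.1],"dr":[0,0,0]},{"delta_pos":[-0.05,-0.4,-0.1],"dr":[0,0,0]},{"delta_pos":[-0.03,-0.3,-0.1],"dr":[0,0,0]},{"delta_pos":[0,-0.2,-0.1],"dr":[0,0,0]},{"delta_pos":[0,0,0],"dr":[0,0,0]},{"delta_pos":[0,0,0],"dr":[0,0,0]}]'
```

```text
t: 22.0
eef_pos: [0.5372, -0.0229, 0.0695]
ee_rot: [2.53, -0.001, -0.097]
force: [0.2, 0.1, -5.0]
width: 0.0074
gripper_force: 50.0
```

```bash
python3 -m handwheel '[{"delta_pos":[-0.01,-0.1,0],"dr":[0,0,0]},{"delta_pos":[0,0,0],"dr":[0,0,0]}]'
python3 -m handwheel '[{"delta_pos":[-0.01,-0.1,0],"dr":[0,0,0]},{"delta_pos":[0,0,0],"dr":[0,0,0]}]'
```

```text
t: 22.2
eef_pos: [0.5368, -0.0257, 0.0695]
ee_rot: [2.53, -0.0, -0.096]
force: [-0.6, 0.2, -4.7]
width: 0.0076
gripper_force: 50.0
t: 22.4
eef_pos: [0.537, -0.0282, 0.0696]
ee_rot: [2.531, -0.001, -0.096]
force: [0.3, 2.2, -3.6]
width: 0.0078
gripper_force: 50.0
```

Contact with the bar has begun. Tipping about the bar axis in small steps.

```bash
python3 -m handwheel '[{"delta_pos":[0,-0.03,-0.03],"dr":[0,0,0]},{"delta_pos":[-0.012,-0.125,0.165],"dr":[3.48,-0.35,0]},{"delta_pos":[-0.013,-0.13,0.158],"dr":[3.48,-0.35,0]},{"delta_pos":[-0.014,-0.142,0.148],"dr":[3.48,-0.35,0]},{"delta_pos":[-0.015,-0.15,0.142],"dr":[3.48,-0.35,0]},{"delta_pos":[0,0,0],"dr":[0,0,0]}]'
python3 -m handwheel '[{"delta_pos":[-0.016,-0.16,0.13],"dr":[3.48,-0.35,0]},{"delta_pos":[-0.016,-0.165,0.12],"dr":[3.48,-0.35,0]},{"delta_pos":[-0.017,-0.173,0.11],"dr":[3.48,-0.35,0]},{"delta_pos":[-0.018,-0.179,0.1],"dr":[3.48,-0.35,0]},{"delta_pos":[0,0,0],"dr":[0,0,0]}]'
python3 -c "from h import *;s=get_state();print(np.round(s['q'],3),s['moment'])"
```

```text
t: 23.0
eef_pos: [0.5356, -0.0463, 0.0886]
ee_rot: [2.777, -0.005, -0.098]
force: [1.5, 4.5, -1.9]
width: 0.0078
gripper_force: 50.0
t: 23.5
eef_pos: [0.5332, -0.067, 0.1015]
ee_rot: [3.019, -0.003, -0.099]
force: [1.0, 6.0, 1.1]
width: 0.0076
gripper_force: 50.0
[ 0.326  0.235 -0.5    0.146 -0.889  1.05 ] [ 2.71217365 -0.22996854 -0.14396743]
```

```bash
python3 -m handwheel '[{"delta_pos":[-0.019,-0.187,0.086],"dr":[3.48,-0.35,0]},{"delta_pos":[-0.019,-0.19,0.077],"dr":[3.48,-0.35,0]},{"delta_pos":[-0.019,-0.194,0.064],"dr":[3.48,-0.35,0]},{"delta_pos":[-0.02,-0.197,0.053],"dr":[3.48,-0.35,0]},{"delta_pos":[0,0,0],"dr":[0,0,0]}]'
python3 -m handwheel '[{"delta_pos":[-0.02,-0.2,0.04],"dr":[3.48,-0.35,0]},{"delta_pos":[0,0,0],"dr":[0,0,0]},{"delta_pos":[-0.02,-0.203,0.03],"dr":[3.48,-0.35,0]},{"delta_pos":[0,0,0],"dr":[0,0,0]},{"delta_pos":[-0.02,-0.205,0.014],"dr":[3.48,-0.35,0]},{"delta_pos":[0,0,0],"dr":[0,0,0]},{"delta_pos":[-0.02,-0.206,0.003],"dr":[3.48,-0.35,0]},{"delta_pos":[0,0,0],"dr":[0,0,0]}]'
python3 -c "from h import *;s=get_state();print(np.round(s['q'],3),s['moment'])"
```

```text
t: 24.0
eef_pos: [0.5302, -0.0902, 0.1089]
ee_rot: [-3.021, -0.001, -0.1]
force: [0.6, 7.0, 4.0]
width: 0.0077
gripper_force: 50.1
t: 24.8
eef_pos: [0.5269, -0.1144, 0.1107]
ee_rot: [-2.779, 0.001, -0.1]
force: [-0.9, 2.0, -0.1]
width: 0.0077
gripper_force: 50.0
[-0.147  0.3   -0.212 -0.407 -1.112  1.81 ] [-0.26291282  0.6395708   0.04458544]
```

```bash
python3 -m handwheel '[{"delta_pos":[-0.02,-0.204,-0.01],"dr":[3.48,-0.35,0]},{"delta_pos":[0,0,0],"dr":[0,0,0]},{"delta_pos":[-0.02,-0.204,-0.02],"dr":[3.48,-0.35,0]},{"delta_pos":[0,0,0],"dr":[0,0,0]},{"delta_pos":[-0.02,-0.202,-0.035],"dr":[3.48,-0.35,0]},{"delta_pos":[0,0,0],"dr":[0,0,0]},{"delta_pos":[-0.018,-0.18,-0.045],"dr":[3,-0.3,0]},{"delta_pos":[0,0,0],"dr":[0,0,0]},{"delta_pos":[0,0,0],"dr":[0,0,0]}]'
python3 - <<'E'
from h import *
s=get_state();print(np.round(s['q'],3),np.round(s['moment'],2))
cal,im=shot('wrist','w8.png')
for c in('scene','side','wrist'):
    cal,im=shot(c,c+'8.png')
    for m in find_in(c,'cell_1'):print(c,round(m['conf'],2),np.round(m['location']),np.round(atz(cal,m['location'],.018),3))
E
```

```text
t: 25.7
eef_pos: [0.5255, -0.1374, 0.1081]
ee_rot: [-2.544, -0.002, -0.1]
force: [-0.6, 0.3, -1.4]
width: 0.0079
gripper_force: 50.0
[-0.36   0.411 -0.084 -0.6   -1.301  2.063] [-2.5   0.42 -0.05]
scene 0.67 [415. 221.] [ 0.525 -0.208  0.018]
side 0.59 [370. 206.] [ 0.491 -0.313  0.018]
wrist 0.8 [517. 236.] [ 0.533 -0.202  0.018]
wrist 0.75 [605. 258.] [ 0.524 -0.243  0.018]
wrist 0.69 [558. 252.] [ 0.526 -0.222  0.018]
wrist 0.66 [473. 227.] [ 0.537 -0.179  0.018]
```

View pics/w8.png

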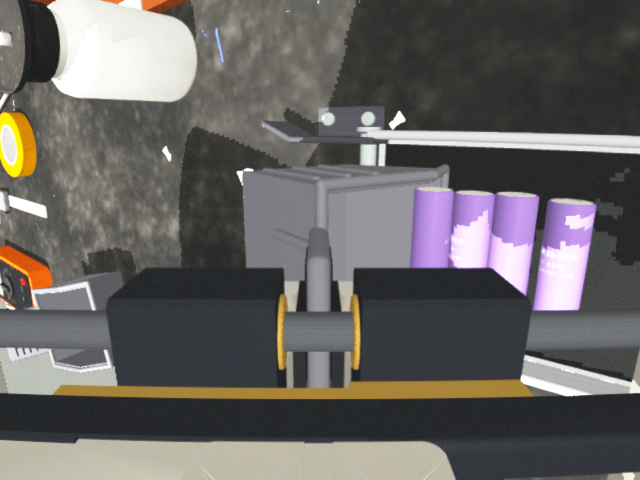

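The wrist view shows four purple cells in the tray at columns 433, 472, 515 and 565, in front of the tote's lip. The fifth isn't in view. I'll wait a moment and check for it numerically.

```bash
python3 -m handwheel '[{"delta_pos":[0,0,0],"dr":[0,0,0]},{"delta_pos":[0,0,0],"dr":[0,0,0]},{"delta_pos":[0,0,0],"dr":[0,0,0]},{"delta_pos":[0,0,0],"dr":[0,0,0]}]'
cat > cells.py <<'E'
from h import *
np.set_printoptions(precision=3,suppress=True)
for c in('scene','side','wrist'):
    cal,im=shot(c); hsv=cv2.cvtColor(im,cv2.COLOR_RGB2HSV)
    m=cv2.inRange(hsv,(128,40,60),(160,255,255))
    n,_,st,ce=cv2.connectedComponentsWithStats(m)
    for i in range(1,n):
        if st[i,4]>15:
            x,y,w,h,a=st[i]; print(c,st[i],'L/mid/R at z.018',atz(cal,[x,y+h/2],.018)[:2],atz(cal,ce[i],.018)[:2],atz(cal,[x+w,y+h/2],.018)[:2])
    for m in find_in(c,'cell_1'):print('  net',c,round(m['conf'],2),np.round(m['location']),np.round(atz(cal,m['location'],.018),3))
E
python3 cells.py
```

```text
t: 26.45
eef_pos: [0.5258, -0.1376, 0.1084]
ee_rot: [-2.541, -0.004, -0.099]
force: [-0.2, 0.4, -2.2]
width: 0.0077
gripper_force: 50.0
scene [409 210  13  25 214] L/mid/R at z.018 [ 0.53  -0.191] [ 0.525 -0.212] [ 0.51  -0.221]
  net scene 0.62 [414. 220.] [ 0.53  -0.209  0.018]
  net scene 0.58 [417. 215.] [ 0.54  -0.227  0.018]
side [158 134  28  29 451] L/mid/R at z.018 [ 1.436 -0.669] [ 1.396 -0.695] [ 1.332 -0.709]
side [362 202  14  15 141] L/mid/R at z.018 [ 0.506 -0.273] [ 0.494 -0.292] [ 0.468 -0.287]
  net side 0.52 [371. 206.] [ 0.487 -0.311  0.018]
wrist [  453   189   187   122 11730] L/mid/R at z.018 [ 0.524 -0.169] [ 0.531 -0.221] [ 0.529 -0.257]
wrist [590 347  33   7 126] L/mid/R at z.018 [ 0.475 -0.239] [ 0.477 -0.247] [ 0.477 -0.254]
  net wrist 0.96 [522. 239.] [ 0.532 -0.205  0.018]
  net wrist 0.92 [564. 252.] [ 0.526 -0.226  0.018]
  net wrist 0.87 [474. 229.] [ 0.536 -0.181  0.018]
  net wrist 0.62 [611. 262.] [ 0.522 -0.246  0.018]
```

```bash
python3 -m handwheel '[{"delta_pos":[0.018,0.18,0.045],"dr":[-3,0.3,0]},{"delta_pos":[0.02,0.202,0.035],"dr":[-3.48,0.35,0]},{"delta_pos":[0.02,0.204,0.02],"dr":[-3.48,0.35,0]},{"delta_pos":[0.02,0.204,0.01],"dr":[-3.48,0.35,0]},{"delta_pos":[0.02,0.206,-0.003],"dr":[-3.48,0.35,0]},{"delta_pos":[0.02,0.205,-0.014],"dr":[-3.48,0.35,0]},{"delta_pos":[0,0,0],"dr":[0,0,0]}]'
python3 cells.py
```

```text
t: 27.45
eef_pos: [0.5292, -0.0995, 0.1118]
ee_rot: [-2.9, -0.004, -0.095]
force: [-0.9, 0.3, -1.6]
width: 0.0077
gripper_force: 50.0
scene [399 208  26  29 449] L/mid/R at z.018 [ 0.546 -0.168] [ 0.527 -0.206] [ 0.506 -0.228]
  net scene 0.63 [419. 216.] [ 0.535 -0.231  0.018]
  net scene 0.48 [412. 226.] [ 0.515 -0.187  0.018]
  net scene 0.47 [415. 222.] [ 0.522 -0.206  0.018]
side [158 134  28  29 446] L/mid/R at z.018 [ 1.436 -0.669] [ 1.395 -0.693] [ 1.332 -0.709]
side [359 201  17  18 188] L/mid/R at z.018 [ 0.514 -0.266] [ 0.498 -0.288] [ 0.467 -0.283]
  net side 0.66 [370. 207.] [ 0.49  -0.303  0.018]
wrist [ 462  184  170  127 8747] L/mid/R at z.018 [ 0.52  -0.169] [ 0.524 -0.214] [ 0.517 -0.264]
  net wrist 0.8 [562. 246.] [ 0.519 -0.226  0.018]
  net wrist 0.78 [483. 229.] [ 0.531 -0.181  0.018]
  net wrist 0.7 [600. 250.] [ 0.516 -0.247  0.018]
  net wrist 0.64 [527. 236.] [ 0.526 -0.206  0.018]
```

```bash
python3 -m handwheel '[{"delta_pos":[0.02,0.203,-0.03],"dr":[-3.48,0.35,0]},{"delta_pos":[0.02,0.2,-0.04],"dr":[-3.48,0.35,0]},{"delta_pos":[0.02,0.197,-0.053],"dr":[-3.48,0.35,0]},{"delta_pos":[0.019,0.194,-0.064],"dr":[-3.48,0.35,0]},{"delta_pos":[0.019,0.19,-0.077],"dr":[-3.48,0.35,0]},{"delta_pos":[0.019,0.187,-0.086],"dr":[-3.48,0.35,0]},{"delta_pos":[0.018,0.179,-0.1],"dr":[-3.48,0.35,0]},{"delta_pos":[0.017,0.173,-0.11],"dr":[-3.48,0.35,0]},{"delta_pos":[0.016,0.165,-0.12],"dr":[-3.48,0.35,0]},{"delta_pos":[0.016,0.16,-0.13],"dr":[-3.48,0.35,0]}]'
python3 -m handwheel '[{"delta_pos":[0.015,0.15,-0.142],"dr":[-3.48,0.35,0]},{"delta_pos":[0.014,0.142,-0.148],"dr":[-3.48,0.35,0]},{"delta_pos":[0.013,0.13,-0.158],"dr":[-3.48,0.35,0]},{"delta_pos":[0.012,0.25,-0.1],"dr":[-3.3,0.33,0]},{"delta_pos":[0.03,0.3,0],"dr":[0,0,0]},{"delta_pos":[0.02,0.2,0],"dr":[0,0,0]},{"delta_pos":[0,0,0],"dr":[0,0,0]},{"delta_pos":[0,0,0],"dr":[0,0,0]}]'
```

```text
t: 28.75
eef_pos: [0.5367, -0.0457, 0.0882]
ee_rot: [2.773, -0.004, -0.097]
force: [-0.4, 2.4, 5.1]
width: 0.0079
gripper_force: 50.0
t: 29.55
eef_pos: [0.538, -0.0112, 0.0708]
ee_rot: [2.534, -0.001, -0.097]
force: [-0.5, 1.1, -1.1]
width: 0.0075
gripper_force: 50.0
```

```bash
python3 cells.py
```

```text
side [166 134  20  10 116] L/mid/R at z.018 [ 1.494 -0.822] [ 1.454 -0.85 ] [ 1.415 -0.853]
side [158 142  18  21 281] L/mid/R at z.018 [ 1.401 -0.615] [ 1.366 -0.621] [ 1.336 -0.64 ]
side [339 200  37  27 492] L/mid/R at z.018 [ 0.561 -0.22 ] [ 0.516 -0.259] [ 0.462 -0.256]
  net side 0.65 [355. 213.] [ 0.52  -0.24   0.018]
  net side 0.6 [357. 213.] [ 0.513 -0.241  0.018]
  net side 0.57 [368. 206.] [ 0.495 -0.309  0.018]
wrist [ 529  167   24   77 1099] L/mid/R at z.018 [ 0.513 -0.279] [ 0.51  -0.298] [ 0.504 -0.324]
wrist [485 170  17  32 101] L/mid/R at z.018 [ 0.542 -0.21 ] [ 0.544 -0.224] [ 0.538 -0.234]
wrist [ 444  171   85   97 1817] L/mid/R at z.018 [ 0.526 -0.161] [ 0.519 -0.186] [ 0.499 -0.281]
wrist [511 172   7  28  43] L/mid/R at z.018 [ 0.536 -0.248] [ 0.539 -0.25 ] [ 0.534 -0.259]
  net wrist 0.93 [503. 212.] [ 0.516 -0.237  0.018]
  net wrist 0.72 [460. 217.] [ 0.524 -0.179  0.018]
  net wrist 0.7 [514. 211.] [ 0.513 -0.254  0.018]
  net wrist 0.62 [485. 213.] [ 0.52  -0.212  0.018]
```

All five cells are in the tray: four at y ≈ -0.18 to -0.25 and one at -0.30. No purple shows inside the tote. I'll lower the last 2 mm, release, back off along the tab and look.

```bash
python3 -m handwheel '[{"delta_pos":[0,0,-0.06],"dr":[0,0,0]},{"delta_pos":[0,0,0],"dr":[0,0,0]},{"delta_pos":[0,0,0],"dr":[0,0,0]}]'
python3 -m handwheel '[{"delta_pos":[0,0,0],"dr":[0,0,0]},{"delta_pos":[0,0,0],"dr":[0,0,0]},{"delta_pos":[0,0,0],"dr":[0,0,0]},{"delta_pos":[0,0,0],"dr":[0,0,0]},{"delta_pos":[0.02,0.19,0.27],"dr":[0,0,0]},{"delta_pos":[0.04,0.38,0.55],"dr":[0,0,0]},{"delta_pos":[0.04,0.38,0.55],"dr":[0,0,0]},{"delta_pos":[0.04,0.38,0.55],"dr":[0,0,0]},{"delta_pos":[0,0.2,0.8],"dr":[0,0,0]},{"delta_pos":[0,0,1],"dr":[0,0,0]}]' 0.09
python3 -m handwheel '[{"delta_pos":[0,0,1],"dr":[6,-0.6,0]},{"delta_pos":[0,-0.5,1],"dr":[7,-0.7,0]},{"delta_pos":[-0.3,-0.7,1],"dr":[7,-0.7,0]},{"delta_pos":[-0.3,-0.7,0.6],"dr":[7,-0.7,0]},{"delta_pos":[-0.3,-0.7,0],"dr":[7,-0.7,0]},{"delta_pos":[-0.3,-0.7,0],"dr":[0,0,0]},{"delta_pos":[-0.3,-0.7,0],"dr":[0,0,0]},{"delta_pos":[0,-0.7,0],"dr":[0,0,0]},{"delta_pos":[0,0,0],"dr":[0,0,0]},{"delta_pos":[0,0,0],"dr":[0,0,0]}]'
python3 cells.py; python3 - <<'E'
from h import *
np.set_printoptions(precision=3,suppress=True)
for c in ('wrist','side','scene'):
    cal,im=shot(c,c+'9.png')
    for k,z in dict(tray_mid=.007,cell_tote=0,cell_tote_tab=.09,cell_tote_foot=0,spare_tote=0,steel_file=.005,solvent_pump=0,glue_bottle=0,kapton_1=0).items():
        for m in mark_of(c,k)[:1]: print(c,k,np.round(m['conf'],2),np.round(m['location']),atz(cal,m['location'],z))
E
```

```text
t: 30.15
eef_pos: [0.538, -0.0109, 0.0688]
ee_rot: [2.532, -0.0, -0.096]
force: [-0.3, 0.0, -1.2]
width: 0.0076
gripper_force: 50.0
t: 31.15
eef_pos: [0.542, 0.0361, 0.1812]
ee_rot: [2.532, 0.001, -0.095]
force: [-0.3, 0.3, -0.3]
width: 0.0399
gripper_force: 0.0
t: 32.15
eef_pos: [0.497, -0.1059, 0.2888]
ee_rot: [3.13, -0.003, -0.098]
force: [-0.9, 0.5, 0.3]
width: 0.0396
gripper_force: 0.0
scene [452  92  13  22 153] L/mid/R at z.018 [ 0.908 -0.711] [ 0.895 -0.729] [ 0.883 -0.751]
scene [436 202  20  20 191] L/mid/R at z.018 [ 0.52  -0.281] [ 0.509 -0.306] [ 0.488 -0.329]
scene [398 208  42  29 673] L/mid/R at z.018 [ 0.547 -0.165] [ 0.522 -0.214] [ 0.482 -0.262]
  net scene 0.74 [409. 228.] [ 0.514 -0.178  0.018]
  net scene 0.74 [451. 212.] [ 0.495 -0.316  0.018]
  net scene 0.74 [432. 220.] [ 0.502 -0.251  0.018]
  net scene 0.73 [423. 220.] [ 0.515 -0.229  0.018]
  net scene 0.73 [296. 319.] [0.43  0.237 0.018]
  net scene 0.63 [416. 223.] [ 0.517 -0.205  0.018]
side [158 134  28  29 441] L/mid/R at z.018 [ 1.436 -0.669] [ 1.394 -0.692] [ 1.332 -0.709]
side [338 200  38  27 506]
[... 1532 characters left out ...]
_tote 0.65 [350. 310.] [0.415 0.242 0.   ]
side solvent_pump 0.87 [262. 255.] [0.679 0.065 0.   ]
side glue_bottle 0.97 [382. 263.] [0.395 0.011 0.   ]
side kapton_1 0.71 [208. 339.] [0.635 0.419 0.   ]
scene tray_mid 0.75 [422. 223.] [ 0.516 -0.23   0.007]
scene cell_tote 0.71 [363. 247.] [ 0.54 -0.04  0.  ]
scene cell_tote_tab 0.74 [352. 231.] [0.537 0.002 0.09 ]
scene cell_tote_foot 0.6 [380. 244.] [ 0.526 -0.086  0.   ]
scene spare_tote 0.84 [296. 332.] [0.41 0.25 0.  ]
scene steel_file 0.73 [463. 205.] [ 0.507 -0.379  0.005]
scene solvent_pump 0.85 [302. 233.] [0.677 0.067 0.   ]
scene glue_bottle 0.9 [387. 289.] [ 0.391 -0.006  0.   ]
scene kapton_1 0.97 [191. 298.] [0.642 0.417 0.   ]
```

```bash
python3 -c "from station import job_done;print(job_done())"
```

```text
the job is handed in; nothing more can be done
None
```

The job is handed in at about 33 s: by camera measurements at the end, the file lies flat on the bench beyond the tray, all five cells are in the tray, and the empty tote stands upright on its own side of the bar. The spare tote, both bottles and the tape show no measurable shift.

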